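Find the full test kit by its weight and present it to the scanner

ROBOT

A 6-joint arm with a two-finger parallel gripper is mounted at the origin on the work surface; the furniture and walls round the work are solid. World frame = base frame: x ahead of the robot, y to its left, z up, the work surface at z = 0. Lengths are in m, angles in degrees, forces in N, time in s.
With the tool pointing down it reaches from about 0.3 to 0.75 m from the base axis. Payload 8.5 kg.
Tool frame: the origin (TCP) lies at the very end of the fingers, on their centre line; the grasp point (between the pads) lies 19 mm behind it (env.grasp_offset is the distance from the TCP to the grasp point, in m); y points along the fingers, z is the direction in which the jaws open and shut, and the axes are right-handed (so a half turn about y gives the same grasp; the last joint's range is limited). The gripper opens to 85 mm and grips with 20 to 120 N. Pads are 22 mm wide; open, the fingers measure 114 mm over their backs; the gripper's body (76 mm by 85 mm) begins 54 mm behind the grasp point. The pads swing forward as they close: fully open they stand 13 mm farther back than shut.
Start: joints at [-84.013, 21.807, 74.336, -0, 83.858, -12.336], TCP at [0.173, -0.522, 0.209] pointing down, gripper open.
Joint ranges: [-178.18, 178.18], [-50.72, 133.34], [12.68, 142.11], [-81.47, 261.47], [9.98, 163.14], [-165.26, 165.26]. Speed limits (degrees/s): [136.94, 136.94, 180, 180, 180, 180].

INTERFACE

Orientations are given as a 3x3 rotation matrix whose columns are the frame's x, y, z axes.
In Python, from rig import env gives the robot as it stands. The module is installed in compiled form; this text tells all that it offers.
- The arm moves only by the shell command python3 -m pendant 'ROWS' [FORCE]. ROWS is JSON, a list of rows, each a list of 3 entries, a list of its own where there are three numbers: the shift along the world's x, y, z as a fraction of full scale, then the turn about the world's z as a fraction of full scale, then the opening, from 0 (shut) to 1 (fully open). A call has 1 to 12 rows; each row shifts and turns the commanded pose from where the row before left it; what a row does not reach is not made up. Full scale, the value 1, is 30 mm for a shift and 5 degrees for a turn. A row lasts 1/12 s, in which the tool goes at most 41.7 mm and 7.16 degrees, less where a joint would pass 70% of its speed; a pose out of reach is approached as far as the arm can. A call with a number of a shift or a turn outside -1 to 1 is refused whole. A call with a gripper value outside its range is refused whole. The fingers move at their own pace and stop on an object; FORCE is the grip in N (left out, the last holds). Time passes only in rows, so rows that do not move let the fingers close. It gives the time, the measured TCP pose, the force and the opening at its end, in the units of the state.
- env.observe(): the state, without advancing time (a new reading comes with each control period).
- env.get_image(name): name is "scene" or "top" or "wrist"; returns (picture, depth): 420x560x3 uint8, red, green, blue; 420x560 float32, m along the optical axis (not along the pixel's ray), 0 where there is no reading.
- env.camera_model(name): a dict with "camera_matrix" (3x3 intrinsics, pixels), "dist_coeffs" ([k1, k2, p1, p2, k3] as OpenCV has them; the pictures are not rectified), "R" (3x3) and "t" (3): a world point X has camera coordinates R X + t; the wrist camera has in their place "tool_from_camera" (4x4, takes a point from camera to tool coordinates, whose origin is the TCP and whose axes are the tool frame's). Camera axes: x right, y down, z forward; pixel columns grow to the right and rows downward; lengths in m; the calibration is good to about 2 mm. A picture is of the moment at which its call begins: read the wrist's pose just before it. camera_model takes no time and is no camera call.
- env.close_job(): hands the job in, once; it reports no verdict.
The state is a dict: "time_s": time; "q": joint angles; "qvel": joint speeds; "joint_efforts": joint torques, N m; "position": TCP position; "tool_rot": TCP orientation; "ft_force": force on the tool from outside, world axes, zero at the start; "wrist_torque": the same for the moment, N m; "grip_width": finger opening in m.
Only numpy, scipy, OpenCV 4.12 (cv2) and the standard library are available. Lean on these libraries where they do the work, as an engineer would, in place of code of your own. Each camera call takes 0.05 s, during which the arm holds its last target.

TASK

Two test-kit cartons that look alike stand on edge on the desk, but one of them has been emptied: lift them in turn to feel which is the heavier. Set the lighter one down inside the shallow return tray (do not drop it) and let go of it, then hold the heavier one centred over the scanner's glass, on edge as it stood, with a gap of about 6 cm under it, and finish while still holding it there. Leave the timer, the marker and the specimen cup where they are.

Things in the scene. Friction and masses are not known exactly. Their poses are not given: they have to be found in the camera images.
- kit_1_mid (a point): kit 1: rigid test-kit carton on its long narrow side: 112 mm long (own y, level), 21 mm thick (own z, level), 62 mm high (own x, up); the point is its centre, 31 mm above the desk. Grip 20 to 30 N across the 21 mm. Both kits look the same and either may be the emptied one; both weigh under 0.4 kg and the full one at least 0.12 kg more
- kit_2_mid (a point): kit 2: rigid test-kit carton on its long narrow side: 112 mm long (own y, level), 21 mm thick (own z, level), 62 mm high (own x, up); the point is its centre, 31 mm above the desk. Grip 20 to 30 N across the 21 mm. Both kits look the same and either may be the emptied one; both weigh under 0.4 kg and the full one at least 0.12 kg more
- tray_floor (a point): return tray: fixed open shallow grey box, 170 mm (its x) x 150 mm (its y) outside, 4 mm walls, rim 55 mm above the desk; the point is the centre of its inner floor, 20 mm above the desk; its z axis points up
- glass (a point): counter-top scanner: fixed grey slab, 136 x 136 mm and 36 mm high, with a dark square glass 94 x 94 mm in its top, framed in steel; the point is the centre of the glass at its upper face, its z axis points up
- timer: bystander: small white countdown timer lying flat, 58 x 66 x 19 mm; origin at the centre of its underside
- marker: bystander: grey and black pen lying on the desk, 136 mm long along its y axis, 16 mm high; origin at its underside near the middle
- cup: bystander: round specimen cup with screw lid, 66 mm across, 75 mm high; origin at the centre of its underside
Mind the look-alikes: they are no part of the job. Leave any blue look-alike of the part that bears kit_2_mid alone.

How it is judged (in metres and radians):
On the way, in this order (a step that is already met when the one before it is completed fails the run):
1. a kit is lifted clear of the desk (((height (world z) of kit_1_mid above 0.07 m and contact force between kit_1 and the fingers above 0.5 N) or (height (world z) of kit_2_mid above 0.07 m and contact force between kit_2 and the fingers above 0.5 N))), for 0.1 s.
2. the lighter kit rests in the return tray, let go (it presses on the tray with less than 1.6 N) (((x of kit_1_mid in the frame of tray_floor between -0.07 and 0.07 m and y of kit_1_mid in the frame of tray_floor between -0.065 and 0.065 m and z of kit_1_mid in the frame of tray_floor below 0.045 m and contact force between kit_1 and the fingers below 0.1 N and contact force between kit_1 and tray below 1.6 N and linear speed of kit_1 below 0.03 m/s) or (x of kit_2_mid in the frame of tray_floor between -0.07 and 0.07 m and y of kit_2_mid in the frame of tray_floor between -0.065 and 0.065 m and z of kit_2_mid in the frame of tray_floor below 0.045 m and contact force between kit_2 and the fingers below 0.1 N and contact force between kit_2 and tray below 1.6 N and linear speed of kit_2 below 0.03 m/s))), for 0.2 s.
At the end, for the whole second after the job is handed in: Lighter kit let go and still inside the tray (centre within 70 x 65 mm of the tray centre). Heavier kit held still, on edge within 0.2 rad, centre within 30 mm of the glass centre seen from above, 25 to 100 mm gap under it, touching nothing else. Bystanders within 30 mm of their start (((x of kit_1_mid in the frame of tray_floor between -0.07 and 0.07 m and y of kit_1_mid in the frame of tray_floor between -0.065 and 0.065 m and z of kit_1_mid in the frame of tray_floor below 0.045 m and contact force between kit_1 and the fingers below 0.1 N and contact force between kit_1 and tray below 1.6 N and linear speed of each of kit_1, kit_2 below 0.03 m/s and horizontal distance between kit_2_mid and glass below 0.03 m and z of kit_2_mid in the frame of glass between 0.056 and 0.131 m and angle between kit_2_mid's own x axis and vertical below 0.2 rad and contact force between kit_2 and the fingers above 1 N and contact force between kit_2 and scanner below 0.1 N and contact force between kit_2 and kit_1 below 0.1 N) or (x of kit_2_mid in the frame of tray_floor between -0.07 and 0.07 m and y of kit_2_mid in the frame of tray_floor between -0.065 and 0.065 m and z of kit_2_mid in the frame of tray_floor below 0.045 m and contact force between kit_2 and the fingers below 0.1 N and contact force between kit_2 and tray below 1.6 N and linear speed of each of kit_2, kit_1 below 0.03 m/s and horizontal distance between kit_1_mid and glass below 0.03 m and z of kit_1_mid in the frame of glass between 0.056 and 0.131 m and angle between kit_1_mid's own x axis and vertical below 0.2 rad and contact force between kit_1 and the fingers above 1 N and contact force between kit_1 and scanner below 0.1 N and contact force between kit_1 and kit_2 below 0.1 N)) and distance of each of timer, marker, cup from where it was at the start of the episode below 0.03 m); the arm keeps its last pose, push and grip.
It fails at once if a kit is dropped or thrown (faster than 0.75 m/s while no finger touches it, a fall of about 3 cm) ((linear speed of kit_1 above 0.75 m/s and contact force between kit_1 and the fingers below 0.05 N) or (linear speed of kit_2 above 0.75 m/s and contact force between kit_2 and the fingers below 0.05 N)).
It fails at once if the timer, marker or cup is pushed more than 4 cm (distance of any of timer, marker, cup from where it was at the start of the episode above 0.04 m).
It also fails if it takes over 72 s, if anything falls off the work surface, if the arm or the gripper's body presses on something with over 40 N, if the wrist force passes 120 N, or if a joint passes its speed limit or range.

## Working session

There is one attempt and no reset: what is moved stays moved. The work goes in short steps, Python scripts to look and compute and a shell command to move; the robot and the scene stay as the last step left them, time stands still between calls to the robot, and variables do not carry over. Pictures are saved under pics/ and viewed, and the job is handed in when it is done.

```bash
mkdir -p pics; cat > h.py <<'E'
import numpy as np, cv2
from rig import env
def grab(n,tag):
    im,d=env.get_image(n); cv2.imwrite(f'pics/{tag}.png',im[:,:,::-1]); np.savez(f'pics/{tag}.npz',im=im,d=d); return im,d
def world(n,uv,d):
    m=env.camera_model(n);K=np.array(m["camera_matrix"]);
    uv=np.asarray(uv,float).reshape(-1,1,2)
    p=cv2.undistortPoints(uv,K,np.array(m["dist_coeffs"])).reshape(-1,2)
    P=np.c_[p,np.ones(len(p))]*np.asarray(d).reshape(-1,1)
    return (P-np.array(m["t"]))@np.array(m["R"])
def cloud(n,d):
    v,u=np.mgrid[0:d.shape[0],0:d.shape[1]]
    return world(n,np.c_[u.ravel(),v.ravel()],d.ravel()).reshape(*d.shape,3)
E
python3 - <<'E'
from h import *
s=env.observe();print({k:np.round(v,3) for k,v in s.items()},env.grasp_offset)
for n in("top","scene"): grab(n,n+"0")
E
```

```text
{'time_s': np.float64(0.0), 'q': array([-84.013,  21.841,  74.386,   0.   ,  83.857, -12.336]), 'qvel': array([ 0.076,  0.108, -0.025, -0.045, -0.016,  0.126]), 'joint_efforts': array([ 1.0000e-03, -4.4847e+01, -2.3127e+01, -0.0000e+00,  5.0000e-03,
        0.0000e+00]), 'position': array([ 0.173, -0.522,  0.208]), 'tool_rot': array([[-0.949, -0.   ,  0.314],
       [-0.314,  0.001, -0.949],
       [-0.   , -1.   , -0.001]]), 'ft_force': array([-0.051, -0.411,  0.664]), 'wrist_torque': array([-0.002,  0.043, -0.028]), 'grip_width': np.float64(0.085)} 0.0187
```

View pics/top0.png

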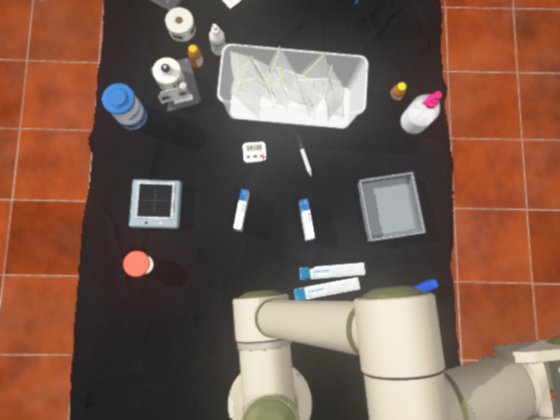

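View pics/scene0.png

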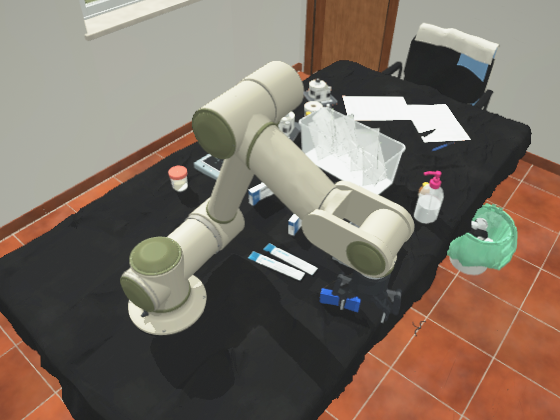

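The top view shows two upright white cartons with blue ends at about (242,210) and (307,220). The scanner is at (155,204), the tray at (392,207), the timer at (254,152), the marker at (305,157) and the cup at (138,264). The blue look-alike is at (427,286), and there are two long white packs at (335,271) and (328,289). Next I'll enlarge the candidates and measure them.

```bash
python3 - <<'E'
from h import *
z=np.load('pics/top0.npz');im,d=z['im'],z['d']
cv2.imwrite('pics/crop1.png',cv2.resize(im[130:310,110:450],None,fx=2.3,fy=2.3,interpolation=cv2.INTER_CUBIC)[:,:,::-1])
C=cloud("top",d)
def reg(name,u0,v0,u1,v1,zl,zh):
    P=C[v0:v1,u0:u1].reshape(-1,3);P=P[(P[:,2]>zl)&(P[:,2]<zh)]
    r=cv2.minAreaRect((P[:,:2]*1000).astype(np.float32))
    print(name,len(P),P.mean(0).round(4),"rect",np.round(r[0],1),np.round(r[1],1),round(r[2],1),'z',np.percentile(P[:,2],[5,50,95]).round(3), 'yaw box pts',np.round(cv2.boxPoints(r)).tolist())
reg('kitA',225,180,260,240,.05,.075)
reg('kitB',292,190,325,248,.05,.075)
reg('scan',120,170,190,235,.03,.045)
reg('trayrim',350,160,435,250,.047,.065)
reg('trayfl',350,160,435,250,.012,.028)
reg('packs1',285,258,370,280,.005,.08)
reg('packs2',285,280,362,302,.005,.08)
reg('cup',115,245,160,285,.06,.09)
reg('blue',410,275,445,295,.01,.09)
reg('timer',238,138,270,165,.012,.03)
reg('desk',260,220,290,250,-.05,.05)
reg('bin',210,35,375,132,.05,.3)
E
```

```text
kitA 312 [0.5211 0.0904 0.0611] rect [522.5  90.5] [ 21.4 112.9] 80.9 z [0.057 0.061 0.065] yaw box pts [[465.0, 89.0], [577.0, 71.0], [580.0, 92.0], [468.0, 110.0]]
kitB 319 [ 0.4976 -0.0927  0.0609] rect [498.5 -92.9] [112.2  21.6] 10.3 z [0.056 0.061 0.065] yaw box pts [[441.0, -92.0], [445.0, -114.0], [556.0, -94.0], [552.0, -72.0]]
scan 1973 [0.5376 0.3333 0.0344] rect [537.4 333.4] [134.2 133.2] 89.3 z [0.031 0.034 0.039] yaw box pts [[470.0, 267.0], [603.0, 265.0], [605.0, 400.0], [472.0, 401.0]]
trayrim 589 [ 0.5418 -0.3339  0.0527] rect [ 539.6 -329.9] [176.6 156.2] 9.9 z [0.048 0.053 0.057] yaw box pts [[439.0, -268.0], [466.0, -422.0], [640.0, -392.0], [613.0, -238.0]]
trayfl 3730 [ 0.5461 -0.3575  0.0181] rect [ 555.  -349.6] [230.2 266. ] 88.0 z [0.013 0.018 0.023] yaw box pts [[418.0, -460.0], [684.0, -469.0], [692.0, -239.0], [426.0, -230.0]]
packs1 775 [ 0.3589 -0.164   0.0087] rect [ 363.8 -155.4] [ 59.  227.8] 1.0 z [0.005 0.008 0.013] yaw box pts [[332.0, -42.0], [336.0, -270.0], [395.0, -269.0], [391.0, -41.0]]
packs2 716 [ 0.3069 -0.1487  0.0087] rect [ 303.7 -14
[... 282 characters left out ...]
99.0]]
blue 508 [ 0.3272 -0.4296  0.031 ] rect [ 324.1 -434.1] [ 52.6 100.9] 1.0 z [0.011 0.02  0.063] yaw box pts [[297.0, -384.0], [299.0, -485.0], [351.0, -484.0], [349.0, -383.0]]
timer 453 [0.6978 0.0544 0.0156] rect [701.1  53.7] [80.4 76.3] 1.1 z [0.012 0.015 0.02 ] yaw box pts [[660.0, 91.0], [662.0, 15.0], [742.0, 16.0], [741.0, 93.0]]
desk 897 [ 4.585e-01 -4.800e-03 -3.000e-04] rect [458.5  -5. ] [84.6 84.2] 1.0 z [-0.005 -0.     0.004] yaw box pts [[415.0, 36.0], [417.0, -48.0], [502.0, -46.0], [500.0, 38.0]]
bin 9783 [ 0.8603 -0.0383  0.1336] rect [894.6 -19.4] [447.5 239.8] 85.6 z [0.067 0.137 0.189] yaw box pts [[758.0, -233.0], [997.0, -252.0], [1031.0, 195.0], [792.0, 213.0]]
```

View pics/crop1.png

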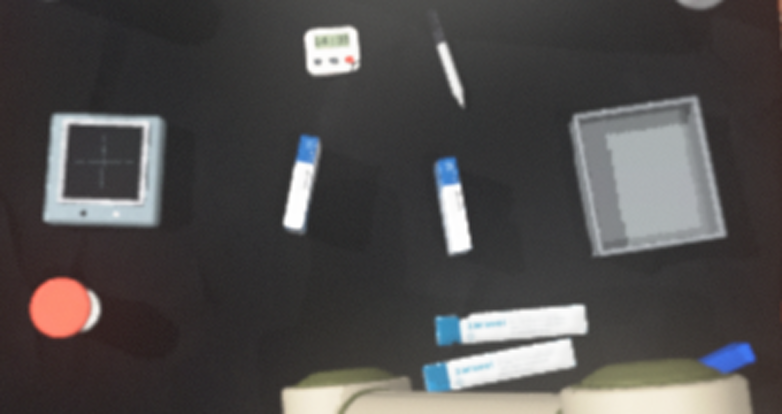

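Both upright cartons, A at (242,210) and B at (307,220), measure about 112 x 21 mm with tops at 61 mm, so they match the kits. The two packs are only about 9 mm high and the third item is blue, so none of those fit. I'll measure the glass, then start moving towards B.

```bash
python3 - <<'E'
from h import *
z=np.load('pics/top0.npz');im,d=z['im'],z['d']
g=im[170:235,120:190].max(2); m=np.zeros_like(g); 
m[(g<70)]=255
n,l,st,c=cv2.connectedComponentsWithStats(m)
C=cloud("top",d)
for i in range(1,n):
    if 300<st[i,4]<2500:
        v,u=np.where(l==i);P=C[v+170,u+120];r=cv2.minAreaRect((P[:,:2]*1000).astype(np.float32));print(st[i],P.mean(0),r)
E
python3 -m pendant '[[[0.72,0.95,0],-0.16,1],[[0.72,0.95,0],-0.16,1],[[0.72,0.95,0],-0.16,1],[[0.72,0.95,0],-0.16,1],[[0.72,0.95,0],-0.16,1],[[0.72,0.95,0],-0.16,1],[[0.72,0.95,0],-0.16,1],[[0.72,0.95,0],-0.16,1],[[0.72,0.95,0],-0.16,1],[[0.72,0.95,0],-0.16,1]]' 25
```

```text
[   0    0   70   65 2037] [0.55135117 0.34279741 0.00826246] ((512.2618408203125, 221.63706970214844), (503.9830627441406, 236.1007080078125), 73.58828735351562)
[ 19  15  32  31 850] [0.54477945 0.33246672 0.04544608] ((473.73040771484375, 186.47781372070312), (439.58648681640625, 109.21179962158203), 63.84280776977539)
time_s: 0.93
position: [0.3895, -0.2354, 0.2086]
tool_rot: [[-0.984, -0.0, 0.178], [-0.178, 0.0, -0.984], [0.0, -1.0, -0.0]]
ft_force: [0.3, -0.6, 0.0]
grip_width: 0.0855
```

```bash
python3 -m pendant '[[[0.73,0.95,0],0,1],[[0.73,0.95,0],0,1],[[0.73,0.95,0],0,1],[[0.73,0.95,0],0,1],[[0.73,0.95,0],0,1],[[0,0,0],0,1],[[0,0,0],0,1]]'
python3 - <<'E'
from h import *
m=env.camera_model("top");K=np.array(m["camera_matrix"]);R=np.array(m["R"]);t=np.array(m["t"])
# intersect with z=.036
p=cv2.undistortPoints(np.array([[[154.3,200.2]]]),K,np.array(m["dist_coeffs"]))[0,0]
c=-R.T@t;r=R.T@np.r_[p,1];print('glass',c+r*(.036-c[2])/r[2])
s=env.observe();print(s['position'],s['ft_force'])
grab("wrist","w1")
E
```

```text
time_s: 1.52
position: [0.4988, -0.0932, 0.2082]
tool_rot: [[-0.983, -0.001, 0.182], [-0.182, 0.0, -0.983], [0.001, -1.0, -0.001]]
ft_force: [0.0, 0.3, 0.1]
grip_width: 0.0856
glass [0.54550853 0.33511368 0.036     ]
[ 0.49877862 -0.09318864  0.20819545] [0.02230276 0.28187719 0.11761422]
```

View pics/w1.png

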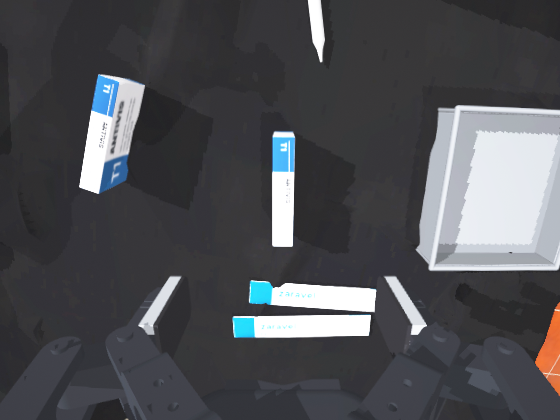

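The wrist view shows kit B aligned with the fingers, its top spanning (283,132) to (283,246). Kit A is at (105,135). I'll cross-check B from the wrist depth.

```bash
cat >> h.py <<'E'
def wcloud(d,s):
    m=env.camera_model("wrist");T=np.array(m["tool_from_camera"])
    v,u=np.mgrid[0:d.shape[0],0:d.shape[1]]
    p=cv2.undistortPoints(np.c_[u.ravel(),v.ravel()].astype(float).reshape(-1,1,2),np.array(m["camera_matrix"]),np.array(m["dist_coeffs"])).reshape(-1,2)
    P=np.c_[p,np.ones(len(p))]*d.reshape(-1,1)
    P=P@T[:3,:3].T+T[:3,3]
    return (P@np.array(s['tool_rot']).T+np.array(s['position'])).reshape(*d.shape,3)
def rect(P):
    r=cv2.minAreaRect((P[:,:2]*1000).astype(np.float32));return np.round(r[0],1),np.round(r[1],1),round(r[2],1)
E
python3 - <<'E'
from h import *
z=np.load('pics/w1.npz');s=env.observe();C=wcloud(z['d'],s)
for n,b in dict(B=(260,120,310,255),A=(70,70,150,200)).items():
    P=C[b[1]:b[3],b[0]:b[2]].reshape(-1,3);P=P[(P[:,2]>.052)&(P[:,2]<.07)];print(n,len(P),rect(P),P[:,2].mean())
P=C[100:275,410:560].reshape(-1,3);P=P[(P[:,2]>.05)&(P[:,2]<.06)];print(rect(P))
E
```

```text
B 2309 (array([497.3, -94.9]), array([111. ,  20.3]), 10.0) 0.06201577447358417
A 2983 (array([521.1,  89.3]), array([ 22.7, 112.5]), 80.7) 0.061321081644401226
(array([ 537.5, -331.1]), array([176.4, 155.7]), 9.8)
```

```bash
python3 -m pendant '[[[0,-0.02,-0.8],0,1],[[0,-0.02,-0.8],0,1],[[0,0,-0.8],0,1],[[0,0,-0.8],0,1],[[0,0,-0.8],0,1],[[0,0,-0.8],0,1],[[0,0,-0.8],0,1],[[0,0,-0.8],0,1],[[0,0,0],0,1],[[0,0,0],0,1]]' 25
python3 -m pendant '[[[0,0,0],0,0],[[0,0,0],0,0],[[0,0,0],0,0],[[0,0,0],0,0],[[0,0,0],0,0],[[0,0,0],0,0],[[0,0,0],0,0],[[0,0,0],0,0],[[0,0,0],0,0],[[0,0,0],0,0]]' 25
```

```text
time_s: 2.4
position: [0.4976, -0.0966, 0.0166]
tool_rot: [[-0.984, -0.002, 0.178], [-0.178, 0.001, -0.984], [0.002, -1.0, -0.001]]
ft_force: [-0.7, 0.4, 1.4]
grip_width: 0.085
time_s: 3.23
position: [0.4986, -0.0957, 0.0171]
tool_rot: [[-0.984, 0.001, 0.179], [-0.179, -0.0, -0.984], [-0.001, -1.0, 0.0]]
ft_force: [-0.8, 1.5, 5.3]
grip_width: 0.0208
```

```bash
python3 -m pendant '[[[0,0,0.3],0,0],[[0,0,0.4],0,0],[[0,0,0.4],0,0],[[0,0,0.4],0,0],[[0,0,0.4],0,0],[[0,0,0.4],0,0],[[0,0,0.4],0,0],[[0,0,0.3],0,0],[[0,0,0],0,0],[[0,0,0],0,0],[[0,0,0],0,0],[[0,0,0],0,0]]'
python3 -m pendant '[[[0,0,0],0,0],[[0,0,0],0,0],[[0,0,0],0,0],[[0,0,0],0,0]]'
python3 - <<'E'
from h import *
F=[]
for i in range(6): F.append(env.observe()['ft_force']); im,d=env.get_image("wrist")
cv2.imwrite('pics/w2.png',im[:,:,::-1]);print(np.round(F,2),np.mean(F,0))
E
```

```text
time_s: 4.23
position: [0.498, -0.0956, 0.106]
tool_rot: [[-0.984, -0.001, 0.179], [-0.179, 0.001, -0.984], [0.001, -1.0, -0.001]]
ft_force: [0.3, -0.2, -2.5]
grip_width: 0.0202
time_s: 4.57
position: [0.4984, -0.0958, 0.1066]
tool_rot: [[-0.984, -0.0, 0.179], [-0.179, 0.0, -0.984], [0.0, -1.0, -0.0]]
ft_force: [0.7, -0.6, -2.1]
grip_width: 0.0202
[[ 0.75 -0.55 -2.07]
 [-0.21  0.9  -3.18]
 [-0.77 -0.7  -2.45]
 [-0.21 -0.11 -2.57]
 [ 0.18  0.59 -2.53]
 [ 0.98  0.05 -2.57]] [ 0.12005223  0.02760486 -2.56377466]
```

View pics/w2.png

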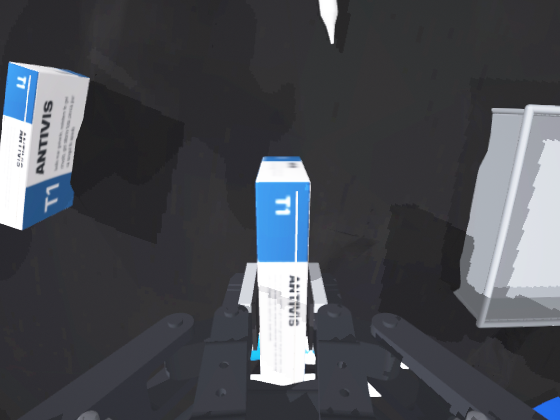

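B weighs about 2.6 N, or 0.27 kg. That is over the 1.6 N limit, so B is probably the full one. I'll set it back down gently and lift A to compare.

```bash
python3 -m pendant '[[[0,0,-0.3],0,0],[[0,0,-0.5],0,0],[[0,0,-0.5],0,0],[[0,0,-0.5],0,0],[[0,0,-0.4],0,0],[[0,0,-0.3],0,0],[[0,0,-0.2],0,0],[[0,0,-0.1],0,0],[[0,0,-0.1],0,0],[[0,0,0],0,0],[[0,0,0],0,0],[[0,0,0],0,0]]'
python3 -m pendant '[[[0,0,0],0,0.3],[[0,0,0],0,0.5],[[0,0,0],0,0.7],[[0,0,0],0,1],[[0,0,0],0,1],[[0,0,0],0,1],[[0,0,0],0,1]]'
python3 -m pendant '[[[0,0,0.5],0,1],[[0,0,0.8],0,1],[[0,0,0.8],0,1],[[0,0,0.8],0,1],[[0,0,0.8],0,1],[[0,0,0.8],0,1],[[0,0,0.5],0,1],[[0,0,0],0,1],[[0,0,0],0,1]]'
python3 - <<'E'
from h import *
grab("wrist","w3")
F=[]
for i in range(4): F.append(env.observe()['ft_force']);env.get_image("top")
print(np.mean(F,0))
E
```

```text
time_s: 5.87
position: [0.4987, -0.0959, 0.0202]
tool_rot: [[-0.984, 0.001, 0.179], [-0.179, -0.0, -0.984], [-0.001, -1.0, 0.001]]
ft_force: [-1.0, 0.9, -2.8]
grip_width: 0.0202
time_s: 6.45
position: [0.4984, -0.0958, 0.0197]
tool_rot: [[-0.984, 0.0, 0.179], [-0.179, 0.0, -0.984], [-0.0, -1.0, 0.0]]
ft_force: [-0.4, -0.3, 0.1]
grip_width: 0.0852
time_s: 7.2
position: [0.4984, -0.0958, 0.1699]
tool_rot: [[-0.984, 0.001, 0.179], [-0.179, -0.0, -0.984], [-0.001, -1.0, 0.001]]
ft_force: [0.7, 0.0, -1.4]
grip_width: 0.0854
[ 0.04216924  0.07611947 -0.03323246]
```

View pics/w3.png

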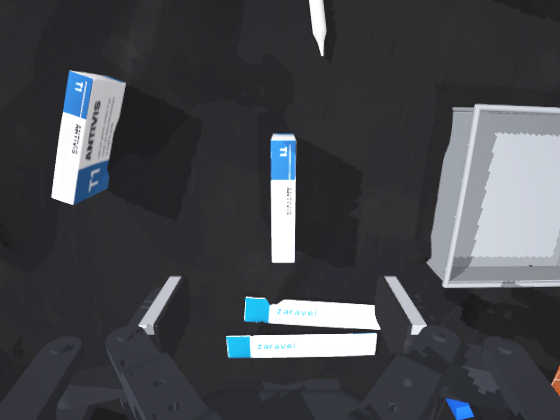

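B is upright in the same place, and the unloaded force reads about 0. Moving on to A.

```bash
python3 -m pendant '[[[0.11,0.88,0],-0.56,1],[[0.11,0.88,0],-0.56,1],[[0.11,0.88,0],-0.56,1],[[0.11,0.88,0],-0.56,1],[[0.11,0.88,0],-0.56,1],[[0.11,0.88,0],-0.56,1],[[0.11,0.88,0],-0.56,1],[[0,0,0],0,1],[[0,0,0],0,1]]'
python3 - <<'E'
from h import *
s=env.observe();print(np.round(s['position'],4),np.degrees(np.arctan2(s['tool_rot'][1][2],s['tool_rot'][0][2]))+90)
im,d=grab("wrist","w4");C=wcloud(d,s)
P=C[100:290,230:340].reshape(-1,3);P=P[(P[:,2]>.052)&(P[:,2]<.07)];print(len(P),rect(P))
E
```

```text
time_s: 8.2
position: [0.5213, 0.0899, 0.169]
tool_rot: [[-0.987, -0.001, -0.159], [0.159, -0.0, -0.987], [0.001, -1.0, 0.0]]
ft_force: [-0.0, -0.4, -0.0]
grip_width: 0.0855
[0.5213 0.0899 0.169 ] -9.124590403678013
2979 (array([521.4,  90.2]), array([ 21. , 111.1]), 81.0)
```

View pics/w4.png

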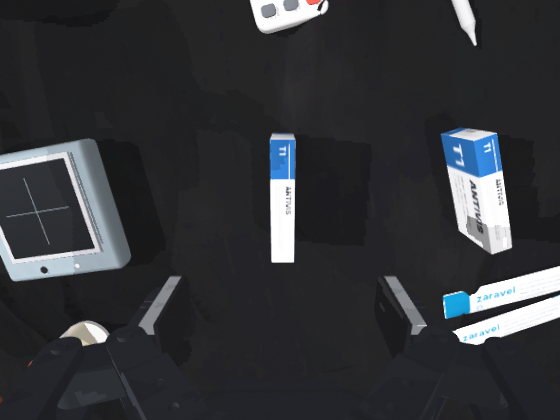

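A is centred at (283,198) and aligned to within about 0.2°. I'll descend to a TCP height of about 0.019, since 0.017 pressed slightly on the desk.

```bash
python3 -m pendant '[[[0,0,-0.7],0,1],[[0,0,-0.8],0,1],[[0,0,-0.8],0,1],[[0,0,-0.8],0,1],[[0,0,-0.8],0,1],[[0,0,-0.7],0,1],[[0,0,-0.4],0,1],[[0,0,0],0,1]]'
python3 -m pendant '[[[0,0,0],0,0],[[0,0,0],0,0],[[0,0,0],0,0],[[0,0,0],0,0],[[0,0,0],0,0],[[0,0,0],0,0],[[0,0,0],0,0],[[0,0,0],0,0],[[0,0,0],0,0],[[0,0,0],0,0]]' 25
python3 -m pendant '[[[0,0,0.3],0,0],[[0,0,0.5],0,0],[[0,0,0.5],0,0],[[0,0,0.5],0,0],[[0,0,0.5],0,0],[[0,0,0.5],0,0],[[0,0,0.5],0,0],[[0,0,0.3],0,0],[[0,0,0],0,0],[[0,0,0],0,0],[[0,0,0],0,0],[[0,0,0],0,0]]'
python3 - <<'E'
from h import *
F=[]
for i in range(8): F.append(env.observe()['ft_force']); im,d=env.get_image("wrist")
cv2.imwrite('pics/w5.png',im[:,:,::-1]);print(np.mean(F,0),np.std(F,0))
E
```

```text
time_s: 8.92
position: [0.52, 0.0878, 0.0172]
tool_rot: [[-0.987, -0.005, -0.162], [0.162, 0.0, -0.987], [0.005, -1.0, 0.001]]
ft_force: [0.6, 0.0, -0.3]
grip_width: 0.0853
time_s: 9.75
position: [0.5218, 0.089, 0.0203]
tool_rot: [[-0.987, 0.001, -0.161], [0.161, -0.0, -0.987], [-0.001, -1.0, 0.0]]
ft_force: [-1.0, 0.1, 6.1]
grip_width: 0.0201
time_s: 10.75
position: [0.521, 0.089, 0.1268]
tool_rot: [[-0.987, -0.002, -0.161], [0.161, 0.0, -0.987], [0.002, -1.0, 0.0]]
ft_force: [-0.1, 0.2, -0.5]
grip_width: 0.0203
[ 0.10899958  0.35515118 -0.54358381] [0.23994328 0.33774257 0.4298741 ]
```

View pics/w5.png

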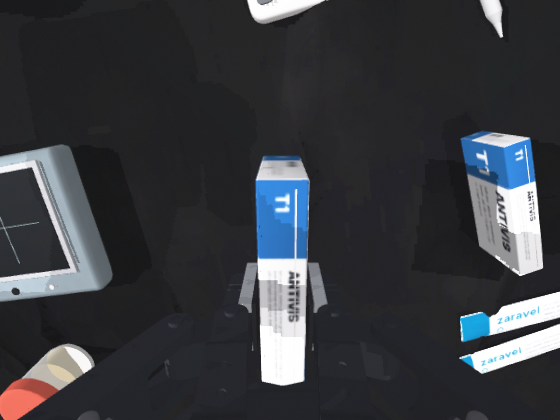

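A is gripped squarely and weighs about 0.5 N against B's 2.6 N, so A is the emptied kit. I'll carry it to the tray at (0.538, -0.331), yaw 9.8°.

```bash
python3 -m pendant '[[[0,-0.5,0.3],0,0],[[0.04,-0.87,0.2],0.26,0],[[0.04,-0.87,0],0.26,0],[[0.04,-0.87,0],0.26,0],[[0.04,-0.87,0],0.26,0],[[0.04,-0.87,0],0.26,0],[[0.04,-0.87,0],0.26,0],[[0.04,-0.87,0],0.26,0],[[0.04,-0.87,0],0.26,0]]'
python3 -m pendant '[[[0.04,-0.87,0],0.26,0],[[0.04,-0.87,0],0.26,0],[[0.04,-0.87,0],0.26,0],[[0.04,-0.87,0],0.26,0],[[0.04,-0.87,0],0.26,0],[[0.04,-0.87,0],0.26,0],[[0.04,-0.87,0],0.16,0],[[0,-0.4,0],0,0],[[0,0,0],0,0],[[0,0,0],0,0]]'
python3 - <<'E'
from h import *
s=env.observe();print(np.round(s['position'],4),np.degrees(np.arctan2(s['tool_rot'][1][2],s['tool_rot'][0][2]))+90,s['grip_width'])
grab("wrist","w6")
E
```

```text
time_s: 11.9
position: [0.531, -0.1361, 0.1427]
tool_rot: [[-1.0, 0.0, 0.021], [-0.021, 0.0, -1.0], [-0.0, -1.0, -0.0]]
ft_force: [0.1, 0.2, -1.0]
grip_width: 0.0203
time_s: 12.73
position: [0.5393, -0.3292, 0.1424]
tool_rot: [[-0.986, -0.0, 0.168], [-0.168, 0.001, -0.986], [0.0, -1.0, -0.001]]
ft_force: [-0.4, -0.4, -0.4]
grip_width: 0.0204
[ 0.5393 -0.3292  0.1424] 9.66711166461441 0.020442221354972697
```

View pics/w6.png

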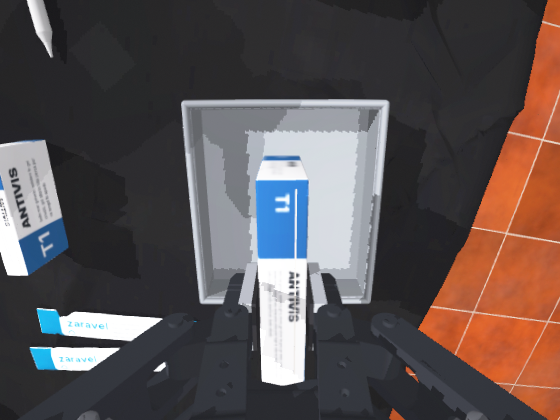

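```bash
python3 -m pendant '[[[0,0,-0.3],0,0],[[0,0,-0.5],0,0],[[0,0,-0.5],0,0],[[0,0,-0.5],0,0],[[0,0,-0.5],0,0],[[0,0,-0.3],0,0],[[0,0,-0.2],0,0],[[0,0,-0.2],0,0],[[0,0,-0.1],0,0],[[0,0,-0.1],0,0],[[0,0,-0.1],0,0],[[0,0,0],0,0]]'
python3 -m pendant '[[[0,0,0],0,0],[[0,0,0],0,0]]'
```

```text
time_s: 13.78
position: [0.5394, -0.3294, 0.0435]
tool_rot: [[-0.986, -0.0, 0.169], [-0.169, 0.0, -0.986], [0.0, -1.0, -0.0]]
ft_force: [0.2, -0.7, -0.2]
grip_width: 0.0207
time_s: 13.95
position: [0.5396, -0.3296, 0.0441]
tool_rot: [[-0.986, 0.0, 0.169], [-0.169, -0.0, -0.986], [-0.0, -1.0, 0.0]]
ft_force: [0.3, -0.0, -0.7]
grip_width: 0.0199
```

```bash
python3 -m pendant '[[[0,0,-0.06],0,0],[[0,0,-0.06],0,0],[[0,0,0],0,0]]'
python3 -m pendant '[[[0,0,-0.04],0,0],[[0,0,0],0,0],[[0,0,0],0,0]]'
```

```text
time_s: 14.2
position: [0.5396, -0.3295, 0.0403]
tool_rot: [[-0.986, 0.0, 0.169], [-0.169, -0.0, -0.986], [-0.0, -1.0, 0.0]]
ft_force: [-0.8, 0.4, 2.2]
grip_width: 0.0204
time_s: 14.45
position: [0.5396, -0.3295, 0.0403]
tool_rot: [[-0.986, 0.001, 0.169], [-0.169, -0.001, -0.986], [-0.001, -1.0, 0.001]]
ft_force: [-3.6, 1.9, 10.2]
grip_width: 0.0204
```

Contact with the floor is clear. I'll back off slightly and release.

```bash
python3 -m pendant '[[[0,0,0.05],0,0],[[0,0,0],0,0],[[0,0,0],0,0.35],[[0,0,0],0,0.5],[[0,0,0],0,0.6],[[0,0,0],0,0.7],[[0,0,0],0,0.7],[[0,0,0],0,0.7],[[0,0,0],0,0.7]]'
python3 -m pendant '[[[0,0,0.3],0,0.7],[[0,0,0.7],0,0.7],[[0,0,0.8],0,0.7],[[0,0,0.8],0,0.7],[[0,0,0.8],0,0.7],[[0,0,0.8],0,1],[[0,0,0],0,1],[[0,0,0],0,1]]'
python3 - <<'E'
from h import *
s=env.observe();print(np.round(s['position'],4))
im,d=grab("wrist","w7");C=wcloud(d,s)
P=C[100:300,200:370].reshape(-1,3);P=P[(P[:,2]>.072)&(P[:,2]<.095)];print(len(P),rect(P),P[:,2].mean())
E
```

```text
time_s: 15.2
position: [0.5395, -0.3295, 0.0404]
tool_rot: [[-0.986, -0.0, 0.169], [-0.169, -0.0, -0.986], [0.0, -1.0, 0.0]]
ft_force: [1.0, 0.1, 0.2]
grip_width: 0.06
time_s: 15.87
position: [0.5399, -0.3298, 0.1683]
tool_rot: [[-0.986, 0.002, 0.169], [-0.169, -0.002, -0.986], [-0.002, -1.0, 0.003]]
ft_force: [-0.2, -0.4, 0.3]
grip_width: 0.0855
[ 0.5399 -0.3298  0.1683]
3394 (array([ 539.5, -328.9]), array([111.7,  20.9]), 9.9) 0.0819266725121135
```

View pics/w7.png

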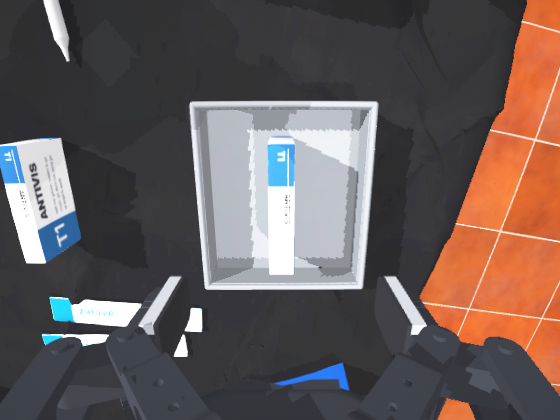

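Kit A stands in the tray at (281,205) with its top at 82 mm, released and centred. Going back to B.

```bash
python3 -m pendant '[[[-0.15,0.87,0],0.1,1],[[-0.15,0.87,0],0,1],[[-0.15,0.87,0],0,1],[[-0.15,0.87,0],0,1],[[-0.15,0.87,0],0,1],[[-0.15,0.87,0],0,1],[[-0.15,0.87,0],0,1],[[-0.15,0.87,0],0,1],[[-0.15,0.87,0],0,1],[[0,0,0],0,1],[[0,0,0],0,1]]'
python3 - <<'E'
from h import *
s=env.observe();print(np.round(s['position'],4),np.degrees(np.arctan2(s['tool_rot'][1][2],s['tool_rot'][0][2]))+90)
im,d=grab("wrist","w8");C=wcloud(d,s)
P=C[100:290,230:340].reshape(-1,3);P=P[(P[:,2]>.052)&(P[:,2]<.07)];print(len(P),rect(P))
E
```

```text
time_s: 16.83
position: [0.4985, -0.0935, 0.1658]
tool_rot: [[-0.984, -0.002, 0.179], [-0.179, 0.001, -0.984], [0.001, -1.0, -0.001]]
ft_force: [0.7, -0.2, -0.9]
grip_width: 0.0853
[ 0.4985 -0.0935  0.1658] 10.338321327925627
2993 (array([498.5, -96.3]), array([110.9,  20.9]), 10.2)
```

```bash
python3 -m pendant '[[[0,-0.08,-0.7],0,1],[[0,0,-0.8],0,1],[[0,0,-0.8],0,1],[[0,0,-0.8],0,1],[[0,0,-0.8],0,1],[[0,0,-0.6],0,1],[[0,0,-0.3],0,1],[[0,0,0],0,1]]'
python3 -m pendant '[[[0,0,0],0,0],[[0,0,0],0,0],[[0,0,0],0,0],[[0,0,0],0,0],[[0,0,0],0,0],[[0,0,0],0,0],[[0,0,0],0,0],[[0,0,0],0,0],[[0,0,0],0,0],[[0,0,0],0,0]]' 27
python3 -m pendant '[[[0,0,0.3],0,0],[[0,0,0.5],0,0],[[0,0,0.6],0,0],[[0,0,0.6],0,0],[[0,0,0.6],0,0],[[0,0,0.6],0,0],[[0,0,0.5],0,0],[[0,0,0.3],0,0],[[0,0,0],0,0],[[0,0,0],0,0]]'
python3 - <<'E'
from h import *
F=[]
for i in range(5): F.append(env.observe()['ft_force']); im,d=env.get_image("wrist")
cv2.imwrite('pics/w9.png',im[:,:,::-1]);print(np.mean(F,0))
E
```

```text
time_s: 17.55
position: [0.4981, -0.0975, 0.0205]
tool_rot: [[-0.984, -0.004, 0.176], [-0.176, 0.002, -0.984], [0.003, -1.0, -0.002]]
ft_force: [0.1, -0.1, 0.3]
grip_width: 0.085
time_s: 18.38
position: [0.4992, -0.097, 0.023]
tool_rot: [[-0.984, 0.001, 0.178], [-0.178, -0.0, -0.984], [-0.001, -1.0, 0.001]]
ft_force: [-0.5, 1.2, 6.4]
grip_width: 0.0201
time_s: 19.22
position: [0.4987, -0.0969, 0.1422]
tool_rot: [[-0.984, -0.0, 0.177], [-0.177, 0.0, -0.984], [0.0, -1.0, -0.0]]
ft_force: [0.7, -0.2, -3.2]
grip_width: 0.0201
[ 0.03197572 -0.02245873 -2.77190511]
```

View pics/w9.png

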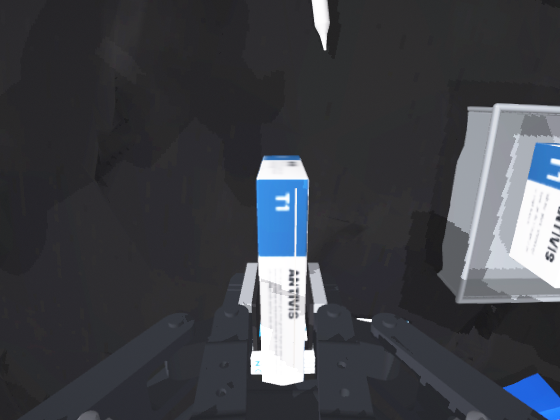

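B is held squarely and reads 2.8 N. Carrying it to the glass at (0.545, 0.335).

```bash
python3 -m pendant '[[[0.05,0.5,0],0,0],[[0.09,0.8,0],0,0],[[0.09,0.8,0],0,0],[[0.09,0.8,0],0,0],[[0.09,0.8,0],0,0],[[0.09,0.8,0],0,0],[[0.09,0.8,0],0,0],[[0.09,0.8,0],0,0],[[0.09,0.8,0],0,0],[[0.09,0.8,0],0,0]]'
python3 -m pendant '[[[0.09,0.8,0],0,0],[[0.09,0.8,0],0,0],[[0.09,0.8,0],0,0],[[0.09,0.8,0],0,0],[[0.09,0.8,0],0,0],[[0.09,0.8,0],0,0],[[0.09,0.8,0],0,0],[[0.05,0.6,0],0,0],[[0,0.4,0],0,0],[[0,0,0],0,0],[[0,0,0],0,0]]'
python3 - <<'E'
from h import *
s=env.observe();print(np.round(s['position'],4))
grab("wrist","w10");grab("top","t2")
E
```

```text
time_s: 20.3
position: [0.5246, 0.1352, 0.1419]
tool_rot: [[-0.984, -0.001, 0.178], [-0.178, -0.0, -0.984], [0.001, -1.0, -0.0]]
ft_force: [-0.0, -0.3, -2.8]
grip_width: 0.0202
time_s: 21.22
position: [0.5449, 0.3319, 0.1418]
tool_rot: [[-0.984, -0.001, 0.178], [-0.178, -0.001, -0.984], [0.001, -1.0, 0.001]]
ft_force: [-0.5, -0.8, -2.4]
grip_width: 0.0202
[0.5449 0.3319 0.1418]
```

View pics/w10.png

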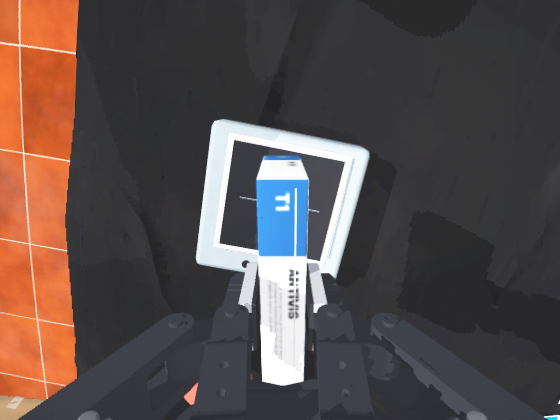

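View pics/t2.png

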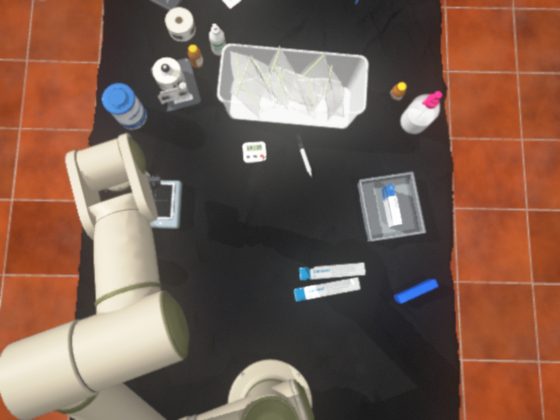

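The kit is over the glass. The glass corners show at about (233,138), (356,163) and (215,247), with crosshair ends at (240,198) and (319,211). I'll lower 23 mm and check the centre from those corners.

```bash
python3 -m pendant '[[[0,0.05,-0.2],0,0],[[0,0.05,-0.3],0,0],[[0,0,-0.2],0,0],[[0,0,-0.07],0,0],[[0,0,0],0,0],[[0,0,0],0,0],[[0,0,0],0,0],[[0,0,0],0,0]]'
python3 - <<'E'
from h import *
z=np.load('pics/w10.npz');s=env.observe();P0=s['position'];print(P0)
s['position']=np.array([.5449,.3319,.1418]);C=wcloud(z['d'],s)
for u,v in((233,138),(356,163),(215,247)):
    print(np.median(C[v-1:v+2,u-1:u+2].reshape(-1,3),0).round(4))
print('centre',(np.median(C[162:165,355:358].reshape(-1,3),0)+np.median(C[246:249,214:217].reshape(-1,3),0))/2)
s=env.observe();im,d=grab("wrist","w11");C=wcloud(d,s)
P=C[150:400,245:325].reshape(-1,3);P=P[(P[:,2]>.135)&(P[:,2]<.175)];print(len(P),rect(P),np.percentile(P[:,2],[5,50,95]),s['ft_force'],s['qvel'],s['grip_width'])
grab("scene","s2")
E
```

```text
time_s: 21.98
position: [0.5454, 0.3351, 0.1197]
tool_rot: [[-0.984, 0.001, 0.178], [-0.178, 0.0, -0.984], [-0.001, -1.0, -0.0]]
ft_force: [-0.0, -1.1, -2.1]
grip_width: 0.0207
[0.54537898 0.33506842 0.11970672]
[0.5936 0.382  0.0349]
[0.5912 0.2772 0.0326]
[0.4932 0.3856 0.0333]
centre [0.54223274 0.3314046  0.03296797]
11442 (array([548.9, 333.7]), array([106.9,  35.6]), 16.4) [0.15302718 0.15869743 0.16503085] [-0.00437107 -1.14969969 -2.13062443] [ 0.07656671 -0.06089101  0.09844375  0.04427927  0.14585132  0.02891861] 0.020672128498700225
```

View pics/s2.png

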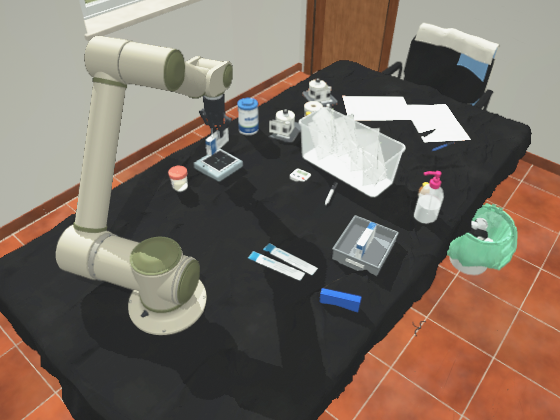

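The scene view shows the kit held upright over the scanner at (217,150) and the other kit in the tray at (366,238). The cup, timer and marker are where they were. The kit's top is at about 0.159 m, which leaves a gap of about 6 cm, and its centre is within about 5 mm of the glass centre. Handing in.

```bash
python3 -c "
from rig import env
print(env.close_job())"
```

```text
the job is handed in; nothing more can be done
None
```

I finished the job and handed it in at about 22 s of the 72 s allowed; the interface reports no verdict.

- **Weighing:** I lifted both kits. The right-hand one, as seen from the robot, reads about 2.6 N (2.8 N on the second lift). The left-hand one reads about 0.5 N, so it is the emptied one.
- **Lighter kit:** It stands on edge in the tray, let go, within about 3 mm of the tray centre. I set it down in contact with the floor and did not drop it. It briefly pressed with about 10 N, so I backed off before opening the fingers.
- **Heavier kit:** It is held on edge over the glass with a gap of about 61 mm under it. Its centre is within about 5 mm of the glass centre.
- **Bystanders:** The last pictures show the timer, marker and cup where they started. I judged this by eye and did not measure it.

**Disagreements:**
- The two camera estimates of the glass centre differ by about 5 mm, well inside the 30 mm allowed.
- The last depth fit of the held kit's outline came out at 36 mm wide and 16° in yaw. I put this down to pixels from the sides of the fingers, because the picture itself shows the kit square in the jaws.

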